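Lock a tube carrier on a spring-mounted shaker with its ball-catch collar

ROBOT

A 6-joint arm with a two-finger parallel gripper is mounted at the origin on a cart in front of the work surface, level with it; the furniture and walls round the work are solid. World frame = base frame: x ahead of the robot, y to its left, z up, the work surface at z = 0. Lengths are in m, angles in rad, forces in N, time in s.
With the tool pointing down it reaches from about 0.375 to 0.9 m from the base axis. Payload 3.1 kg.
Tool frame: the origin (TCP) lies midway between the tips of the shut fingers; the grasp point (between the pads) lies 19 mm behind it; z points along the fingers, y is the line along which they close (so a half turn about z gives the same grasp; the last joint's range is limited). The gripper opens to 85 mm and grips with 20 to 120 N. Pads are 22 mm wide; open, the fingers measure 114 mm over their backs; the gripper's body (76 mm by 85 mm) begins 54 mm behind the grasp point. The pads swing forward as they close: fully open they stand 13 mm farther back than shut.
Start: joints at [-1.321, 0.527, 1.433, -0, 1.181, -0.178], TCP at [0.259, -0.569, 0.231] pointing down, gripper open.
Joint ranges: [-3.08, 3.08], [-0.75, 2.2], [0.22, 2.44], [-1.43, 4.57], [0, 2.65], [-2.85, 2.85]. Speed limits (rad/s): [2.79, 2.79, 3.14, 3.14, 3.14, 3.14].

INTERFACE

Orientations are given as [roll, pitch, yaw] about the fixed x, y, z axes, in that order (R = Rz(yaw) Ry(pitch) Rx(roll)).
In Python, from bench import r gives the robot as it stands.
- The arm moves only by the tool step_arm, never from a script. Its argument "rows" is a list of rows, each a list of 3 entries, a list of its own where there are three numbers: the opening, from -1 (shut) to 1 (fully open), then the shift along the tool's x, y, z in m, then the turn about the tool's z in degrees. In form: [[jaw, [x, y, z], turn], ...]. A call has exactly 5 rows; each row is the pose to reach, as a shift and turn from the pose commanded when the call began, along the tool's axes at that moment; what a row does not reach only later rows make up. A row lasts 1/12 s, in which the tool goes at most 41.7 mm and 7.16 degrees, less where a joint would pass 70% of its speed; a pose out of reach is approached as far as the arm can. A call with a gripper value outside its range is refused whole. The fingers move at their own pace and stop on an object; the grip force is fixed at half the most. Time passes only in rows, so rows that repeat a pose let the fingers close, or fill a call up. It gives the time, the measured TCP pose, the force, the opening and the grip force at its end, in the units of the state.
- r.read_state(): the state, without advancing time (a new reading comes with each control period).
- r.snapshot(name): name is "scene" or "top" or "wrist"; returns a dict with "pixels" (400x640x3 uint8, red, green, blue), "fx", "fy", "cx", "cy" (pixels), "k1" (the pictures are not rectified: a ray, as slopes to the right and down, at radius r is drawn at 1 + k1 r^2 times it, then the intrinsics apply), "pose" (4x4, takes a point from camera to world coordinates). Camera axes: x right, y down, z forward; pixel columns grow to the right and rows downward; lengths in m; the calibration is good to about 2 mm. A picture is of the moment at which its call begins. There is no depth.
- r.job_done(): hands the job in; it is judged then, once.
The state is a dict: "clock": time; "joints": joint angles; "dq": joint speeds; "tau": joint torques, N m; "tcp_pos": TCP position; "tool_rot": TCP orientation; "wrist_force": force on the tool from outside, world axes, zero at the start; "moment": the same for the moment, N m; "finger_gap": finger opening in m; "gripper_force": force on a finger pad.
Only numpy, scipy, OpenCV 4.12 (cv2) and the standard library are available. Lean on these libraries where they do the work, as an engineer would, in place of code of your own. Each camera call takes 0.05 s, during which the arm holds its last target. There are 200 camera calls.

TASK

Get the shaker ready for a batch of tubes: lower the round white tube carrier over the post of the shaker so that it lies flat on the sprung table, then slide the knurled steel lock collar down the post and press it past the ball catch until it clicks and sits fully down on the carrier's hub. Press by feel, because the table floats on soft springs: it will give before the catch does, but must never be driven down onto its stop. Let go of both and leave the other things where they are.

Things in the scene. Friction and masses are not known exactly. Their poses are not given: they have to be found in the camera images.
- carrier: Tube carrier, loose, standing on the bench: white plastic disc, 104 mm in diameter, 12 mm thick, with a ring of eight tube holes, and a tall round hub in its middle, 28 mm in diameter, from 12 to 35 mm above the underside, with a 20 mm bore right through. Grip it by the hub. 0.1 to 0.2 kg. Origin: centre of the underside; z up along the bore. Its yaw does not matter.
- collar: Lock collar, loose, standing on end on the bench: knurled steel sleeve, 36 mm outer diameter, 26 mm tall, bored through. Both ends alike: a 14 mm land, 4.5 mm long with 1.5 mm chamfers; between the lands the bore is 19 mm. 0.05 to 0.12 kg. Origin: centre of the underside; z up. Home on the hub, its origin is 35 mm above the table top; resting on the balls before the click, about 41.5 mm.
- shaker: Shaker housing, fixed to the bench: white box 160 mm (x) by 150 mm (y), flat top 52 mm above the bench, speed knob and rocker switch on its front (-x). Above it a round aluminium table, 112 mm in diameter, 8 mm thick, on three coil springs, with an upright post in its middle. Origin: centre of the housing's underside, on the bench, straight below the post.
- table_centre (a point): Middle of the table's upper face, at the foot of the post: 85 mm above the bench when nothing loads the table; it sinks with the table. z up.
- post_tip (a point): Tip of the steel post, 73 mm above the table's upper face. The post is 18 mm in diameter from the table up to 30 mm, narrows to 12.8 mm at 33 mm and stays so up to 69.5 mm; the last 3.5 mm taper to 7 mm across. It sinks with the table.
- catch (a point): On the post's axis, 40.3 mm above the table, level with its three sprung balls, which stand out to 17 mm across: the carrier's bore clears them, a land of the collar does not. Pushing a land past takes 10 to 17 N; then the force drops at once, the balls spring out into the wider bore and draw the collar down on the hub.
- table (a joint): How far the table has sunk on its springs, in m: 0 unloaded, growing downward, 1.3 N per mm. Carrier and collar together sink it 0.001 to 0.0025, a push of 13 N another 0.010. Its stop is at 0.018; sunk beyond 0.0175 (a push of about 20 N) it counts as driven onto the stop.
- beaker_small: Bystander: glass beaker, 53 mm in diameter, 66 mm tall, standing to the right of the shaker. Origin: centre of the underside.
- timer: Bystander: small white lab timer lying on its back, 70 x 64 x 16 mm, to the left of the shaker. Origin: centre of the underside.
- microscope: Fixed microscope with a screen, to the right behind the work, up to 370 mm tall: it fills x 0.52 to 0.80 and y -0.52 to -0.25 of the bench, so keep the arm's swings clear of it. Origin: centre of its foot.
- marker: Bystander: marker pen lying on the bench in front of the shaker, 118 mm long, 16 mm thick. Origin: underside at mid-length.
Mind the look-alikes: they are no part of the job. Several things look just like the collar: the one meant starts farthest to the robot's right.

How it is judged:
By the outcome, as a careful person would: the job done as asked, in the order asked, and still so for the second after the job is handed in, with the robot touching nothing.
It also fails if it takes over 72 s, if anything falls off the work surface, if the arm or the gripper's body presses on something with over 40 N, if the wrist force passes 120 N, or if a joint passes its speed limit or range.

## Working session

There is one attempt and no reset: what is moved stays moved. The work goes in short steps, Python scripts to look and compute and a tool call to move; the robot and the scene stay as the last step left them, time stands still between calls to the robot, and variables do not carry over. Pictures are saved under pics/ and viewed, at most 10 in all, crops included, and the job is handed in when it is done.

Besides the shell and the picture viewer there is one more tool, called after "Request:" as name([rows], argument=value, ...), one row to a line, values as JSON. step_arm: Moves the arm, as the interface text tells. Its arguments: {"type":"object","properties":{"rows":{"type":"array","items":{"type":"array"}}},"required":["rows"]}

```bash
mkdir -p pics; ls
cat > h.py <<'E'
import numpy as np, cv2
from bench import r
def ray(s,u,v):
    K=np.array([[s["fx"],0,s["cx"]],[0,s["fy"],s["cy"]],[0,0,1.]])
    p=cv2.undistortPoints(np.array([[[u,v]]],float),K,np.array([s["k1"],0,0,0.]))[0,0]
    T=np.array(s["pose"]); return T[:3,3],T[:3,:3]@np.array([p[0],p[1],1])
def on(s,u,v,z):
    o,d=ray(s,u,v); return (o+d*(z-o[2])/d[2]).round(4)
def proj(s,P):
    T=np.array(s["pose"]); c=T[:3,:3].T@(np.array(P)-T[:3,3]); a=c[:2]/c[2]; a=a*(1+s["k1"]*(a@a))
    return np.array([s["fx"]*a[0]+s["cx"],s["fy"]*a[1]+s["cy"]]).round(1)
def save(s,n): cv2.imwrite(f"pics/{n}.png",s["pixels"][:,:,::-1])
E
python3 - <<'E'
from h import *
for n in("scene","top"):
    s=r.snapshot(n); save(s,n); print(n,s["fx"],s["k1"],np.array(s["pose"]).round(3).tolist())
    np.save(n+".npy",s,allow_pickle=True)
print(r.read_state())
E
```

```text
pics
scene 508.9869515691657 -0.13643300581139586 [[0.598, -0.596, 0.536, -0.16], [-0.802, -0.439, 0.406, -0.524], [-0.006, -0.672, -0.74, 1.064], [0.0, 0.0, 0.0, 1.0]]
top 434.8586252744355 -0.0894149796385653 [[-0.012, -0.983, 0.182, 0.296], [-1.0, 0.017, 0.025, -0.037], [-0.027, -0.182, -0.983, 1.386], [0.0, 0.0, 0.0, 1.0]]
{'clock': 0.1, 'joints': array([-1.32147491e+00,  5.28376725e-01,  1.43378296e+00,  1.91881079e-05,
        1.18140106e+00, -1.78508424e-01]), 'dq': array([ 0.000238  , -0.00108104, -0.0021776 ,  0.00120162, -0.00065646,
        0.00172085]), 'tau': array([-4.44195357e-04, -4.43304884e+01, -1.78586537e+01, -2.48854149e-04,
        3.89876237e-03, -4.95682428e-06]), 'tcp_pos': array([ 0.25917545, -0.56801838,  0.23042651]), 'tool_rot': array([-3.13965898e+00, -3.66914297e-04,  4.27822188e-01]), 'wrist_force': array([ 0.15663494,  0.47854167, -0.2217681 ]), 'moment': array([ 0.0016374 , -0.01586331,  0.00603491]), 'gripper_force': 0.0, 'finger_gap': 0.08543551398654603}
```

View pics/top.png

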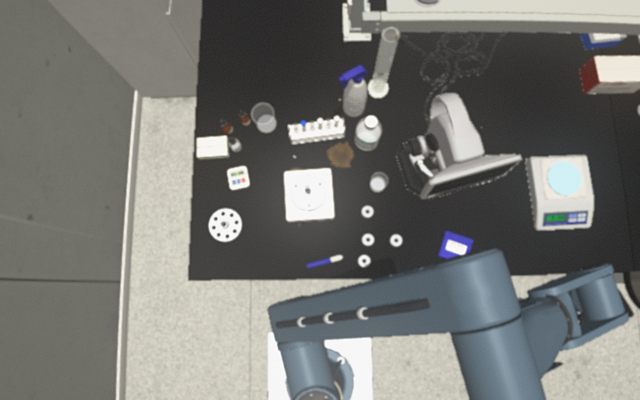

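View pics/scene.png

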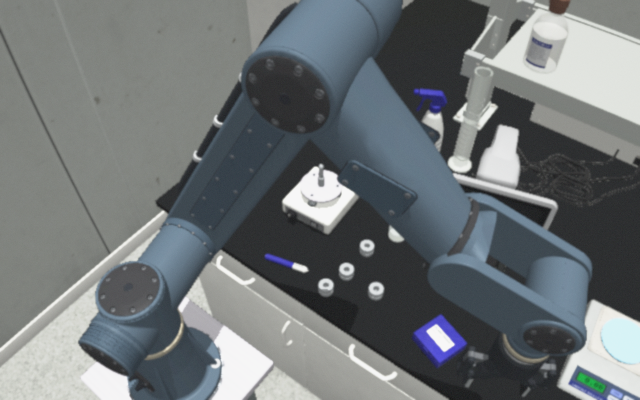

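The top view shows the carrier at about (225,225), the shaker and post at (309,192), and four rings at (367,211), (368,240), (396,240) and (364,261). The rightmost ring, (396,240), is the collar. The scene view agrees.

Run:
```python
from h import *
s=np.load("top.npy",allow_pickle=True).item()
im=cv2.cvtColor(s["pixels"],cv2.COLOR_RGB2GRAY)
def cen(x0,x1,y0,y1,t=110):
    m=(im[y0:y1,x0:x1]>t).astype(np.uint8)
    c=max(cv2.findContours(m,cv2.RETR_EXTERNAL,cv2.CHAIN_APPROX_NONE)[0],key=cv2.contourArea)
    (x,y),(a,b),_=cv2.minAreaRect(c); return x+x0,y+y0,a,b
u=cen(200,250,202,248);print("carrier",u,on(s,u[0],u[1],.012))
for b in((385,408,230,251),(356,380,230,251),(356,378,202,222),(354,375,251,272)):
    u=cen(*b);print("ring",u,on(s,u[0],u[1],.026))
u=cen(278,342,160,228,150);print("shaker",u,on(s,u[0],u[1],.052))
print("post tip pix",on(s,308,190,.158))
for n in((379,182),(237,178),(325,261)): print(n,on(s,*n,.02))
cv2.imwrite("pics/crop.png",cv2.resize(s["pixels"][150:280,190:420,::-1],None,fx=3.4,fy=3.4,interpolation=cv2.INTER_CUBIC))
```

```text
carrier (224.5, 224.5, 33.0, 33.0) [0.4863 0.2996 0.012 ]
ring (396.0, 240.0, 12.0, 12.0) [ 0.4268 -0.2451  0.026 ]
ring (367.5, 239.0, 12.0, 13.0) [ 0.4315 -0.1561  0.026 ]
ring (367.0, 211.0, 12.0, 12.0) [ 0.5203 -0.1573  0.026 ]
ring (363.2500009536743, 260.2500009536743, 12.020814895629883, 12.727922439575195) [ 0.3655 -0.1409  0.026 ]
shaker (308.5248565673828, 194.36035537719727, 51.154354095458984, 48.81508255004883) [0.572  0.0261 0.052 ]
post tip pix [0.563  0.0226 0.158 ]
(379, 182) [ 0.6152 -0.1996  0.02  ]
(237, 178) [0.6373 0.2606 0.02  ]
(325, 261) [ 0.3653 -0.022   0.02  ]
```

View pics/crop.png

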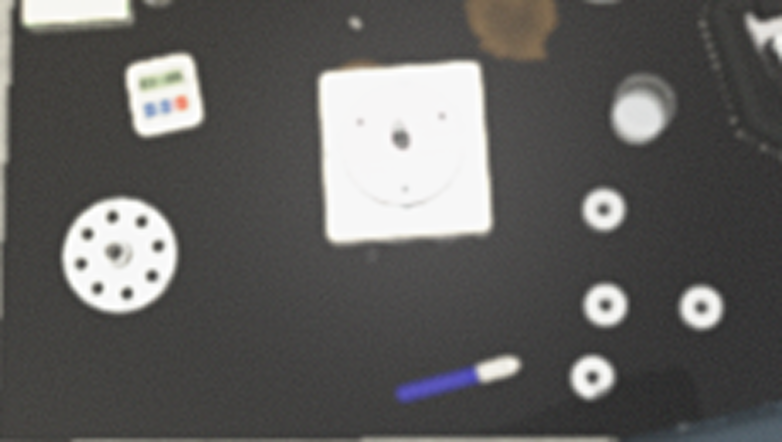

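Plan: carrier at about (0.486, 0.300), post at about (0.567, 0.025), collar at about (0.427, -0.245). I'll set off toward the carrier and turn the tool to yaw 0.

Request:
step_arm([
  [1,[0.024,-0.03,0],5],
  [1,[0.048,-0.06,0],10],
  [1,[0.072,-0.09,0],15],
  [1,[0.096,-0.12,0],20],
  [1,[0.12,-0.149,0],24.5],
])

```text
clock: 0.52
tcp_pos: [0.3065, -0.381, 0.2308]
tool_rot: [-3.14, 0.0, -0.005]
wrist_force: [0.7, -0.3, -0.3]
finger_gap: 0.0856
gripper_force: 0.0
```

Request:
step_arm([
  [1,[0.009,-0.034,0],0],
  [1,[0.018,-0.068,0],0],
  [1,[0.027,-0.102,0],0],
  [1,[0.036,-0.136,0],0],
  [1,[0.045,-0.17,0],0],
])

```text
clock: 0.93
tcp_pos: [0.3516, -0.2115, 0.2312]
tool_rot: [-3.141, 0.0, -0.0]
wrist_force: [1.0, 0.6, -0.2]
finger_gap: 0.0854
gripper_force: 0.0
```

Request:
step_arm([
  [1,[0.009,-0.034,0],0],
  [1,[0.018,-0.068,0],0],
  [1,[0.027,-0.102,0],0],
  [1,[0.036,-0.136,0],0],
  [1,[0.045,-0.17,0],0],
])

```text
clock: 1.35
tcp_pos: [0.3965, -0.0415, 0.2313]
tool_rot: [-3.141, 0.0, -0.0]
wrist_force: [0.8, 0.0, 0.0]
finger_gap: 0.0855
gripper_force: 0.0
```

Request:
step_arm([
  [1,[0.009,-0.034,0],0],
  [1,[0.018,-0.068,0],0],
  [1,[0.027,-0.102,0],0],
  [1,[0.036,-0.136,0],0],
  [1,[0.045,-0.17,0],0],
])

```text
clock: 1.77
tcp_pos: [0.4414, 0.1286, 0.2311]
tool_rot: [3.141, 0.0, 0.001]
wrist_force: [0.8, -0.6, 0.3]
finger_gap: 0.0853
gripper_force: 0.0
```

Request:
step_arm([
  [1,[0.009,-0.034,0.01],0],
  [1,[0.018,-0.068,0.02],0],
  [1,[0.027,-0.102,0.03],0],
  [1,[0.036,-0.136,0.04],0],
  [1,[0.045,-0.17,0.05],0],
])

```text
clock: 2.18
tcp_pos: [0.4863, 0.2985, 0.1804]
tool_rot: [3.141, 0.001, 0.001]
wrist_force: [0.8, -0.6, -0.2]
finger_gap: 0.0853
gripper_force: 0.0
```

Run:
```python
from h import *
s=r.snapshot("wrist"); save(s,"w1"); np.save("w1.npy",s,allow_pickle=True)
t=r.read_state();print(t["tcp_pos"],t["tool_rot"],t["joints"].round(2),np.array(s["pose"]).round(3).tolist(),s["fx"],proj(s,[.486,.3,.012]))
s=r.snapshot("top"); np.save("t2.npy",s,allow_pickle=True); save(s,"t2")
```

```text
[0.48801281 0.30407334 0.17881323] [-3.13702880e+00 -1.30435334e-03  2.51989236e-03] [0.36 0.53 1.62 0.   1.   1.93] [[0.001, -0.957, -0.291, 0.56], [-1.0, -0.001, -0.001, 0.297], [0.0, 0.291, -0.957, 0.323], [0.0, 0.0, 0.0, 1.0]] 320.83272232071914 [313.6 178.9]
```

View pics/w1.png

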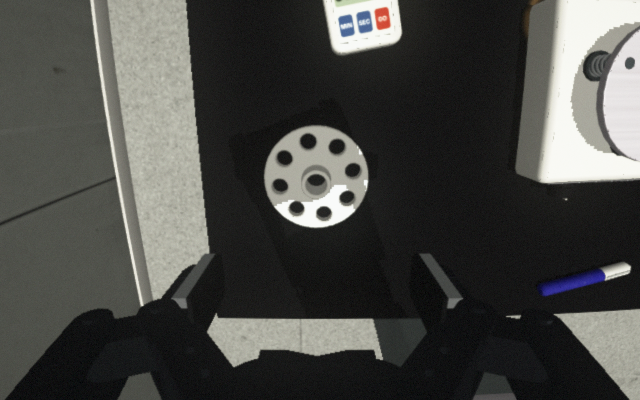

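The wrist view shows the carrier disc centred near (316,176), with its hub at (316,181).

Run:
```python
from h import *
s=np.load("w1.npy",allow_pickle=True).item()
g=cv2.cvtColor(s["pixels"],cv2.COLOR_RGB2GRAY)[110:245,255:380]
c=max(cv2.findContours((g>90).astype(np.uint8),cv2.RETR_EXTERNAL,cv2.CHAIN_APPROX_NONE)[0],key=cv2.contourArea)
e=cv2.fitEllipse(cv2.convexHull(c));u=e[0][0]+255,e[0][1]+110
print(u,e[1],on(s,*u,.012),on(s,u[0],u[1]-e[1][1]/2,.012),on(s,u[0],u[1]+e[1][1]/2,.012))
# fresh wrist, stationary
s=r.snapshot("wrist");g=cv2.cvtColor(s["pixels"],cv2.COLOR_RGB2GRAY)[110:245,255:380]
c=max(cv2.findContours((g>90).astype(np.uint8),cv2.RETR_EXTERNAL,cv2.CHAIN_APPROX_NONE)[0],key=cv2.contourArea)
e=cv2.fitEllipse(cv2.convexHull(c));u=e[0][0]+255,e[0][1]+110
print(u,e[1],on(s,*u,.012)); print(r.read_state()["tcp_pos"])
s=np.load("t2.npy",allow_pickle=True).item()
a=s["pixels"][150:240,270:350,::-1]
cv2.imwrite("pics/t2c.png",cv2.resize(a,None,fx=6,fy=6,interpolation=cv2.INTER_CUBIC))
```

```text
(315.8805732727051, 176.34335327148438) (102.5782699584961, 104.1989974975586) [0.4886 0.2977 0.012 ] [0.5393 0.2978 0.012 ] [0.433  0.2977 0.012 ]
(318.47885513305664, 177.1612319946289) (102.80343627929688, 104.30790710449219) [0.4886 0.2978 0.012 ]
[0.48598738 0.29857651 0.17981153]
```

Request:
step_arm([
  [1,[0.0025,0.0008,0.03],0],
  [1,[0.0025,0.0008,0.06],0],
  [1,[0.0025,0.0008,0.09],0],
  [1,[0.0025,0.0008,0.12],0],
  [1,[0.0025,0.0008,0.14],0],
])

```text
clock: 2.75
tcp_pos: [0.4875, 0.2939, 0.0393]
tool_rot: [3.14, 0.004, -0.001]
wrist_force: [-0.4, -0.3, 0.6]
finger_gap: 0.0855
gripper_force: 0.0
```

Request:
step_arm([
  [1,[0,0,0.012],0],
  [1,[0,0,0.023],0],
  [-0.1,[0,0,0.023],0],
  [-0.1,[0,0,0.023],0],
  [-0.1,[0,0,0.023],0],
])

```text
clock: 3.17
tcp_pos: [0.49, 0.2961, 0.0196]
tool_rot: [-3.141, -0.002, 0.0]
wrist_force: [0.5, 0.5, -0.2]
finger_gap: 0.0514
gripper_force: 0.0
```

Request:
step_arm([
  [-1,[0,0,0],0],
  [-1,[0,0,0],0],
  [-1,[0,0,0],0],
  [-1,[0,0,0],0],
  [-1,[0,0,0],0],
])

```text
clock: 3.58
tcp_pos: [0.4901, 0.2965, 0.0201]
tool_rot: [-3.14, -0.003, 0.001]
wrist_force: [-0.7, -1.5, 6.1]
finger_gap: 0.0264
gripper_force: 58.6
```

Request:
step_arm([
  [-1,[0,0,-0.01],0],
  [-1,[0,0,-0.03],0],
  [-1,[0,0,-0.06],0],
  [-1,[0,0,-0.09],0],
  [-1,[0,0,-0.12],0],
])

```text
clock: 4.0
tcp_pos: [0.4885, 0.2958, 0.1402]
tool_rot: [3.141, 0.0, 0.0]
wrist_force: [0.5, -0.3, -1.4]
finger_gap: 0.026
gripper_force: 59.3
```

Request:
step_arm([
  [-1,[0,0,-0.03],0],
  [-1,[0,0,-0.06],0],
  [-1,[0,0,-0.08],0],
  [-1,[0,0,-0.08],0],
  [-1,[0,0,-0.08],0],
])

```text
clock: 4.42
tcp_pos: [0.4893, 0.2961, 0.2201]
tool_rot: [-3.14, -0.003, 0.0]
wrist_force: [-0.0, -0.6, -1.7]
finger_gap: 0.026
gripper_force: 59.3
```

Run:
```python
from h import *
s=r.snapshot("wrist"); save(s,"w2"); np.save("w2.npy",s,allow_pickle=True)
t=r.read_state();print(t["tcp_pos"],t["wrist_force"],t["finger_gap"],t["gripper_force"])
print(np.array(s["pose"]).round(4).tolist())
```

```text
[0.48833614 0.29569704 0.2184104 ] [ 0.20956482  0.27958484 -1.40730075] 0.026057612753354897 59.29933120496571
[[0.0011, -0.9579, -0.287, 0.5624], [-1.0, -0.0013, 0.0007, 0.2946], [-0.0011, 0.287, -0.9579, 0.3629], [0.0, 0.0, 0.0, 1.0]]
```

View pics/w2.png

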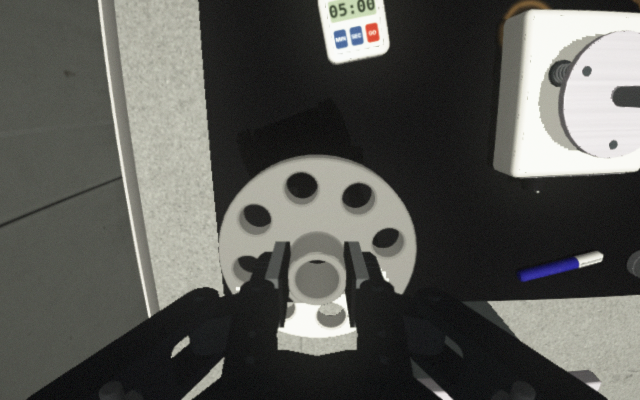

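View pics/t2c.png

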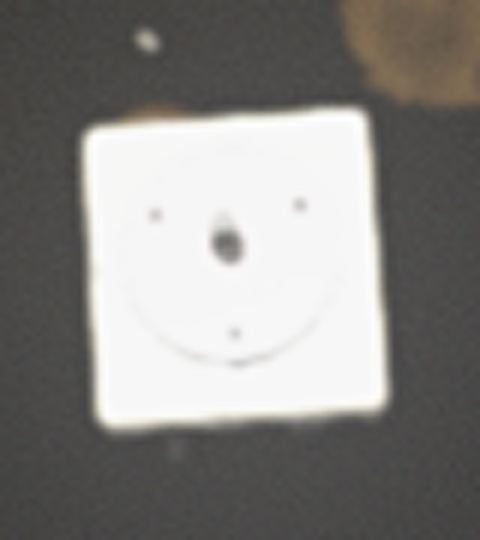

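The carrier is held square by its hub: disc top edge at (317,154), side edges at columns 219 and 416. Next I'll move to where the wrist camera sees the post ahead.

Request:
step_arm([
  [-1,[-0.008,0.027,0],0],
  [-1,[-0.016,0.054,0],0],
  [-1,[-0.024,0.081,0],0],
  [-1,[-0.032,0.108,0],0],
  [-1,[-0.04,0.135,0],0],
])

```text
clock: 4.88
tcp_pos: [0.4469, 0.1597, 0.2164]
tool_rot: [3.141, 0.005, 0.001]
wrist_force: [-0.0, -0.8, -0.7]
finger_gap: 0.0259
gripper_force: 59.4
```

Request:
step_arm([
  [-1,[0,0.027,0],0],
  [-1,[0,0.054,0],0],
  [-1,[0,0.081,0],0],
  [-1,[0,0.108,0],0],
  [-1,[0,0.135,0],0],
])

```text
clock: 5.3
tcp_pos: [0.4473, 0.025, 0.2166]
tool_rot: [-3.141, 0.004, 0.0]
wrist_force: [0.0, -0.7, -1.3]
finger_gap: 0.0259
gripper_force: 59.4
```

Request:
step_arm([
  [-1,[0,0,0],0],
  [-1,[0,0,0],0],
  [-1,[0,0,0],0],
  [-1,[0,0,0],0],
  [-1,[0,0,0],0],
])

```text
clock: 5.72
tcp_pos: [0.4486, 0.027, 0.2179]
tool_rot: [-3.141, 0.001, 0.002]
wrist_force: [0.1, 0.3, -0.7]
finger_gap: 0.0262
gripper_force: 59.4
```

Run:
```python
from h import *
s=np.load("w2.npy",allow_pickle=True).item()
for z in(.208,.212): print("carrier x,y",on(s,317,154,z)[0]-.052, (on(s,219,240,z)+on(s,416,240,z))[:2]/2)
s=r.snapshot("wrist"); save(s,"w3"); np.save("w3.npy",s,allow_pickle=True)
t=r.read_state();print(t["tcp_pos"],t["tool_rot"],t["wrist_force"])
print(np.array(s["pose"]).round(4).tolist())
```

```text
carrier x,y 0.4866 [0.4932  0.29425]
carrier x,y 0.4872 [0.495   0.29425]
[0.44877286 0.02694801 0.21803581] [-3.14127225e+00  7.72182340e-04  1.87952644e-03] [-0.07916048 -0.2494086  -1.05418729]
[[0.0025, -0.9566, -0.2913, 0.5223], [-1.0, -0.0025, -0.0004, 0.0257], [-0.0004, 0.2913, -0.9566, 0.3604], [0.0, 0.0, 0.0, 1.0]]
```

View pics/w3.png

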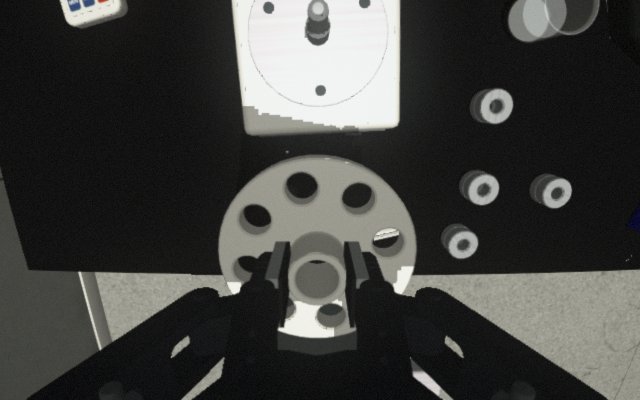

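The wrist view shows the post tip at about (318,8), table screws at (268,8), (364,3) and (320,90), and table edges at columns 247 and 388. The carrier is at (317,245).

Run:
```python
from h import *
s=np.load("w3.npy",allow_pickle=True).item()
g=cv2.cvtColor(s["pixels"],cv2.COLOR_RGB2GRAY)
P=[]
for x,y in((268,8),(364,4),(320,90)):
    y0=max(0,y-8);w=255-g[y0:y+9,x-9:x+10].astype(float);w[w<100]=0
    yy,xx=np.mgrid[y0:y0+w.shape[0],x-9:x+10];u=(w*xx).sum()/w.sum(),(w*yy).sum()/w.sum()
    P.append(on(s,*u,.085)[:2]);print(u,P[-1])
P=np.array(P);A=2*(P[1:]-P[0]);c=np.linalg.solve(A,(P[1:]**2).sum(1)-(P[0]**2).sum());print("table c",c,np.linalg.norm(P-c,axis=1))
print("centroid",P.mean(0))
print("tip",on(s,318,8,.158),"base edges",on(s,247,30,.085),on(s,388,30,.085))
for z in(.208,.212): print("carrier",on(s,317,154.5,z)[0]-.052,(on(s,219,240,z)+on(s,416,240,z))[:2]/2)
print(g[0:24,306:332:2])
```

```text
(np.float64(268.2249967654289), np.float64(7.2687928580670205)) [0.5938 0.0636]
(np.float64(364.0734023440842), np.float64(3.0017110103516127)) [ 0.5971 -0.0108]
(np.float64(320.2131698303376), np.float64(90.11204434738787)) [0.5315 0.0229]
table c [0.57427162 0.02546064] [0.0428482 0.0428482 0.0428482]
centroid [0.57413333 0.02523333]
tip [0.5744 0.0251 0.158 ] base edges [0.5774 0.0809 0.085 ] [ 0.5777 -0.0303  0.085 ]
carrier 0.446 [0.45345 0.0251 ]
carrier 0.4466 [0.45525 0.02515]
[[238 238 233 156 136 138 140 145 140 218 238 239 240]
 [239 238 215 140 141 148 156 147 141 172 236 239 240]
 [239 237 184 133 147 170 183 171 143 143 216 240 240]
 [239 228 150 137 171 195 199 194 154 141 166 238 239]
 [240 206 140 143 188 203 204 204 178 137 143 238 241]
 [239 189 133 162 199 205 207 201 194 142 140 236 240]
 [239 180 134 165 205 208 208 205 202 143 142 212 241]
 [239 155 134 173 207 211 208 208 204 149 140 197 240]
 [236 147 135 183 207 212 211 210 206 153 141 186 240]
 [237 140 140 171 209 212 214 211 207 151 142 170 240]
 [226 135 136 164 212 212 212 211 208 148 140 155 237]
 [228 130 135 158 208 213 216 212 197 146 141 147 239]
 [234 134 132 146 194 214 217 212 172 143 138 149 238]
 [233 128 133 141 162 198 207 192 140 144 136 159 236]
 [234 125 135 133 143 156 176 148 109 140 137 169 238]
 [236 130 132 136 138 127 143 122 103 140 131 200 241]
 [238 135 126 132 135 133 134 131 125 136 119 210 241]
 [238 116 112 134 131 133 134 137 137 136  90 200 242]
 [227  99  90 129 135 134 133 138 138 127  81 175 241]
 [214 101  77 109 133 132 137 136 127 100  80 154 240]
 [186 107  77  85 108 122 130 121  97  81  82 150 238]
 [178 102  78  75  79  86 100  82  80  76  78 139 234]
 [145  84  72  73  76  80  83  79  79  75  83 108 209]
 [124  74  73  77  76  77  76  78  80  78  80  85 193]]
```

Request:
step_arm([
  [-1,[0.03,0,0],0],
  [-1,[0.06,0,0],0],
  [-1,[0.09,0,0],0],
  [-1,[0.12,0,0],0],
  [-1,[0.127,0,0],0],
])

```text
clock: 6.18
tcp_pos: [0.5815, 0.0264, 0.2187]
tool_rot: [3.141, -0.007, 0.002]
wrist_force: [0.7, -1.1, -1.7]
finger_gap: 0.0258
gripper_force: 59.4
```

Request:
step_arm([
  [-1,[0,0,0],0],
  [-1,[0,0,0],0],
  [-1,[0,0,0.01],0],
  [-1,[0,0,0.02],0],
  [-1,[0,0,0.03],0],
])

```text
clock: 6.6
tcp_pos: [0.5745, 0.0262, 0.1872]
tool_rot: [-3.141, 0.002, 0.0]
wrist_force: [-0.4, 0.4, -1.0]
finger_gap: 0.0264
gripper_force: 59.5
```

Run:
```python
from h import *
s=np.load("w3.npy",allow_pickle=True).item()
g=cv2.cvtColor(s["pixels"],cv2.COLOR_RGB2GRAY)[225:315,284:352]
o=[]
s2=r.snapshot("wrist"); save(s2,"w4"); np.save("w4.npy",s2,allow_pickle=True)
t=r.read_state();print(t["tcp_pos"],t["tool_rot"],t["wrist_force"])
print("post seen at",proj(s2,[.5743,.0253,.158]))
a=np.hstack([g,cv2.cvtColor(s2["pixels"],cv2.COLOR_RGB2GRAY)[225:315,284:352]])
cv2.imwrite("pics/w4c.png",cv2.resize(a,None,fx=5,fy=5,interpolation=cv2.INTER_CUBIC))
```

```text
[0.57325488 0.02630717 0.18502273] [-3.14072376e+00  5.85481693e-03  8.01764333e-05] [-1.14709387 -0.62708436 -2.16777217]
post seen at [315.8 234.3]
```

View pics/w4c.png

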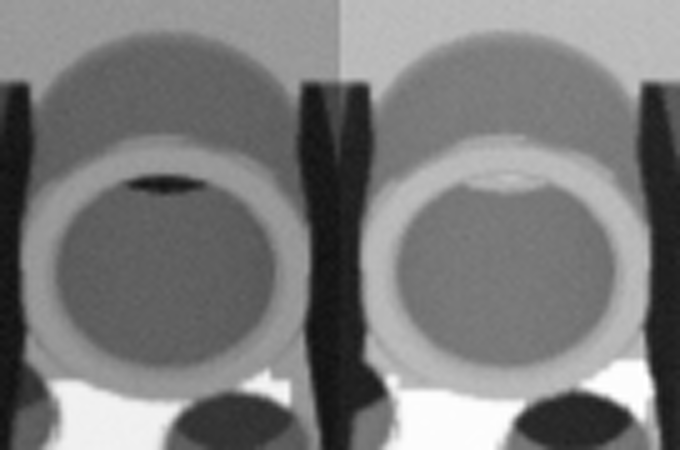

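The hub bore is centred at about (317,279) and the post is hidden below it. I'll descend and watch the force.

Request:
step_arm([
  [-1,[0,0,0.006],0],
  [-1,[0,0,0.012],0],
  [-1,[0,0,0.018],0],
  [-1,[0,0,0.024],0],
  [-1,[0,0,0.03],0],
])

```text
clock: 7.07
tcp_pos: [0.5762, 0.0259, 0.1578]
tool_rot: [3.142, -0.0, 0.0]
wrist_force: [-0.1, -0.3, -1.0]
finger_gap: 0.0262
gripper_force: 59.4
```

Run:
```python
from h import *
s=np.load("w3.npy",allow_pickle=True).item()
for z in(.231,.235):print(on(s,317,279,z))
s=r.snapshot("wrist"); np.save("w5.npy",s,allow_pickle=True)
g=cv2.cvtColor(s["pixels"],cv2.COLOR_RGB2GRAY)[225:315,284:352]
cv2.imwrite("pics/w5c.png",cv2.resize(g,None,fx=5,fy=5,interpolation=cv2.INTER_CUBIC))
t=r.read_state();print(t["tcp_pos"],t["wrist_force"],t["moment"])
```

```text
[0.4444 0.0254 0.231 ]
[0.4468 0.0254 0.235 ]
[0.57535246 0.02599596 0.15657373] [-0.35036248 -0.58915002 -1.12507174] [-0.02398712  0.03648458  0.00860651]
```

View pics/w5c.png

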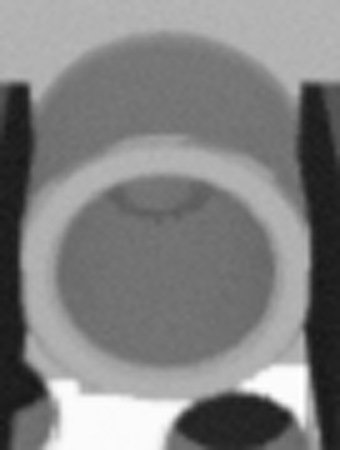

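The post tip shows inside the bore at crop (160,190), so the bore is over the post. Only one viewing is left, so I'll go on by force.

Request:
step_arm([
  [-1,[0,-0.0005,0.004],0],
  [-1,[0,-0.0005,0.008],0],
  [-1,[0,-0.0005,0.012],0],
  [-1,[0,-0.0005,0.016],0],
  [-1,[0,-0.0005,0.019],0],
])

```text
clock: 7.53
tcp_pos: [0.5765, 0.0265, 0.1391]
tool_rot: [3.142, -0.001, 0.0]
wrist_force: [1.5, 0.0, -0.0]
finger_gap: 0.0261
gripper_force: 59.5
```

Run:
```python
from h import *
s=r.snapshot("wrist"); np.save("w6.npy",s,allow_pickle=True)
g=cv2.cvtColor(s["pixels"],cv2.COLOR_RGB2GRAY)[255:300,293:342]
# post tip is lighter/dark pattern inside bore; print coarse
print(g[0:44:3,::3])
t=r.read_state();print(t["tcp_pos"],t["wrist_force"],t["moment"])
```

```text
[[106 106 105 109 133 152 164 167 166 165 161 143 134 124 109 108 108]
 [102 108 133 164 167 165 165 166 164 165 164 167 167 155 145 108 106]
 [121 137 166 164 162 126  83  75  74  77  90 141 166 166 164 133 108]
 [149 167 167 144  73  72  67  72  71  75  75  73  81 153 167 166 126]
 [166 165 133 101  70  83  94  96  96  96  89  71  70 103 151 165 163]
 [164 149 103  98  80  92  95  98  96 102  95  91  73 102 102 161 164]
 [160 119 104  91  93  94 102  98  99  98  96  94  82 103 102 137 166]
 [155 105 102  87  87  97 105 112 113 107  97  92  92 100 103 116 165]
 [151 103 105  97  90 101 108 108 110 107 100  95  92 103 101 103 163]
 [156 103 102 101  94  99 110 110 108 107 105  91 100 104 103 118 162]
 [160 124 102 105  98  95 110 106 104 106  96  97 102  99 103 142 164]
 [165 150 105 104 106 108  97  95  96  91 100 104 107 102 102 150 166]
 [166 159 141 102 106 104 106 107 107 108 106 108 102 105 144 165 164]
 [155 166 160 140 109 108 107 107 107 106 109 104 114 146 164 162 152]
 [163 156 165 165 150 139 121 111 107 109 122 138 153 161 163 155 166]]
[0.57633123 0.02645986 0.1385799 ] [ 2.00870601  1.14265222 -1.11843436] [-0.03108831 -0.28619065 -0.0284254 ]
```

Request:
step_arm([
  [-1,[0.0005,-0.0006,0],0],
  [-1,[0.0005,-0.0006,0],0],
  [-1,[0.0005,-0.0006,0.001],0],
  [-1,[0.0005,-0.0006,0.002],0],
  [-1,[0.0005,-0.0006,0.003],0],
])

```text
clock: 8.0
tcp_pos: [0.5766, 0.027, 0.1364]
tool_rot: [3.142, -0.0, 0.0]
wrist_force: [-0.4, -0.1, -0.5]
finger_gap: 0.0263
gripper_force: 59.4
```

```bash
cat > st.py <<'E'
from h import *
t=r.read_state();print(t["clock"],t["tcp_pos"].round(4),t["tool_rot"].round(4),t["wrist_force"].round(2),t["moment"].round(3),round(t["finger_gap"],4))
E
python3 st.py
```

```text
8.0 [0.5766 0.027  0.1364] [ 3.1416e+00 -1.0000e-04  2.0000e-04] [-0.43 -0.05 -0.54] [-0.075  0.002  0.018] 0.0263
```

Clear now. I'll keep going down gently.

Request:
step_arm([
  [-1,[0,0,0.002],0],
  [-1,[0,0,0.004],0],
  [-1,[0,0,0.006],0],
  [-1,[0,0,0.008],0],
  [-1,[0,0,0.008],0],
])

```text
clock: 8.42
tcp_pos: [0.577, 0.0269, 0.128]
tool_rot: [3.141, -0.001, 0.0]
wrist_force: [1.4, -0.9, -0.9]
finger_gap: 0.0263
gripper_force: 59.5
```

```bash
python3 st.py
```

```text
8.4167 [0.577  0.0269 0.128 ] [ 3.1414e+00 -8.0000e-04  1.0000e-04] [ 1.36 -0.92 -0.94] [-0.006 -0.281 -0.017] 0.0263
```

Request:
step_arm([
  [-1,[0.0005,0,0.003],0],
  [-1,[0.0005,0,0.006],0],
  [-1,[0.0005,0,0.009],0],
  [-1,[0.0005,0,0.012],0],
  [-1,[0.0005,0,0.015],0],
])

```text
clock: 8.83
tcp_pos: [0.5773, 0.027, 0.113]
tool_rot: [3.142, -0.0, 0.0]
wrist_force: [1.2, -0.5, 0.0]
finger_gap: 0.0257
gripper_force: 59.5
```

```bash
python3 st.py
```

```text
8.8333 [0.5773 0.027  0.113 ] [ 3.1415e+00 -3.0000e-04  2.0000e-04] [ 1.18 -0.54  0.03] [-0.045 -0.215 -0.006] 0.0257
```

Request:
step_arm([
  [-1,[0.0003,0,0.002],0],
  [-1,[0.0003,0,0.004],0],
  [-1,[0.0003,0,0.006],0],
  [-1,[0.0003,0,0.008],0],
  [-1,[0.0003,0,0.009],0],
])

```text
clock: 9.25
tcp_pos: [0.5773, 0.0271, 0.1041]
tool_rot: [-3.142, 0.0, 0.0]
wrist_force: [0.6, -0.3, 0.9]
finger_gap: 0.0262
gripper_force: 59.6
```

```bash
python3 st.py
```

```text
9.25 [0.5773 0.0271 0.1041] [-3.1416e+00  2.0000e-04  2.0000e-04] [ 0.56 -0.34  0.93] [-0.016 -0.148 -0.   ] 0.0262
```

Request:
step_arm([
  [-1,[0,0,0.001],0],
  [-1,[0,0,0.002],0],
  [-1,[0,0,0.003],0],
  [-1,[0,0,0.003],0],
  [-1,[0,0,0.003],0],
])

```text
clock: 9.67
tcp_pos: [0.5773, 0.0271, 0.1016]
tool_rot: [3.142, -0.0, 0.0]
wrist_force: [-1.5, -1.0, 2.6]
finger_gap: 0.0261
gripper_force: 59.9
```

```bash
python3 st.py
```

```text
9.6667 [0.5773 0.0271 0.1016] [ 3.1415e+00 -0.0000e+00  2.0000e-04] [-1.51 -1.05  2.64] [-0.003  0.01   0.048] 0.0261
```

Request:
step_arm([
  [0.6,[0,0,0],0],
  [0.6,[0,0,0],0],
  [0.6,[0,0,0],0],
  [0.6,[0,0,0],0],
  [0.6,[0,0,0],0],
])

```text
clock: 10.08
tcp_pos: [0.5772, 0.0272, 0.1011]
tool_rot: [-3.141, 0.001, 0.0]
wrist_force: [0.3, 0.0, -0.3]
finger_gap: 0.0683
gripper_force: 0.0
```

Request:
step_arm([
  [0.6,[0,0,-0.01],0],
  [0.6,[0,0,-0.02],0],
  [0.6,[0,0,-0.04],0],
  [0.6,[0,0,-0.07],0],
  [0.6,[0,0,-0.1],0],
])

```text
clock: 10.5
tcp_pos: [0.5769, 0.0271, 0.2028]
tool_rot: [-3.141, 0.001, 0.0]
wrist_force: [0.1, -0.6, 0.5]
finger_gap: 0.0681
gripper_force: 0.0
```

Request:
step_arm([
  [1,[-0.025,0,-0.005],0],
  [1,[-0.05,0,-0.01],0],
  [1,[-0.08,0,-0.01],0],
  [1,[-0.11,0,-0.01],0],
  [1,[-0.13,0,-0.01],0],
])

```text
clock: 10.92
tcp_pos: [0.4444, 0.0274, 0.2124]
tool_rot: [-3.142, 0.001, 0.0]
wrist_force: [-0.2, -0.8, -0.5]
finger_gap: 0.0855
gripper_force: 0.0
```

Request:
step_arm([
  [1,[0,0,0],0],
  [1,[0,0,0],0],
  [1,[0,0,0],0],
  [1,[0,0,0],0],
  [1,[0,0,0],0],
])

```text
clock: 11.33
tcp_pos: [0.4489, 0.0268, 0.2116]
tool_rot: [3.141, -0.002, 0.0]
wrist_force: [-0.5, 1.0, 0.4]
finger_gap: 0.0851
gripper_force: 0.0
```

```bash
python3 st.py
python3 - <<'E'
from h import *
s=r.snapshot("wrist"); np.save("w7.npy",s,allow_pickle=True); save(s,"w7")
print(np.array(s["pose"]).round(4).tolist(),proj(s,[.5743,.0253,.158]),proj(s,[.5743,.0253,.097]),proj(s,[.5223,.0253,.097]),proj(s,[.427,-.245,.026]))
E
```

```text
11.3333 [0.4489 0.0268 0.2116] [ 3.1413e+00 -1.7000e-03  2.0000e-04] [-0.48  0.96  0.35] [-0.009 -0.034  0.015] 0.0851
[[0.0009, -0.9575, -0.2886, 0.5222], [-1.0, -0.0007, -0.0006, 0.0254], [0.0004, 0.2886, -0.9575, 0.3543], [0.0, 0.0, 0.0, 1.0]] [316.9   6.1] [316.8  29.9] [316.7 102.5] [559.7 195.7]
```

View pics/w7.png

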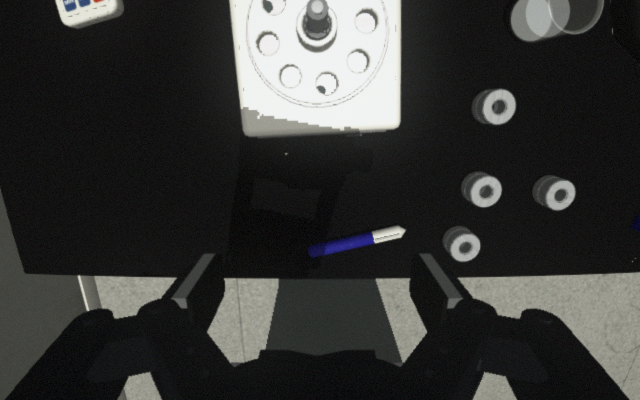

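The carrier now sits flat on the table with the post through its hub. The target ring is at (556,193), still farthest right. Next I'll go over it.

Request:
step_arm([
  [1,[-0.004,0.035,0],0],
  [1,[-0.008,0.07,0],0],
  [1,[-0.012,0.105,0],0],
  [1,[-0.016,0.14,0],0],
  [1,[-0.02,0.175,0],0],
])

```text
clock: 11.8
tcp_pos: [0.4276, -0.1497, 0.2112]
tool_rot: [3.142, -0.0, 0.001]
wrist_force: [1.5, 1.2, -0.1]
finger_gap: 0.0854
gripper_force: 0.0
```

Request:
step_arm([
  [1,[0,0.03,0.02],0],
  [1,[0,0.06,0.04],0],
  [1,[0,0.096,0.06],0],
  [1,[0,0.096,0.06],0],
  [1,[0,0.096,0.06],0],
])

```text
clock: 12.22
tcp_pos: [0.4273, -0.2458, 0.1498]
tool_rot: [-3.14, 0.002, -0.003]
wrist_force: [-0.5, 0.3, 0.3]
finger_gap: 0.0853
gripper_force: 0.0
```

```bash
python3 st.py
python3 - <<'E'
from h import *
s=r.snapshot("wrist"); np.save("w8.npy",s,allow_pickle=True)
p=proj(s,[.427,-.246,.026]);print(p)
hsv=cv2.cvtColor(s["pixels"],cv2.COLOR_RGB2GRAY)
x0,y0=int(p[0])-45,int(p[1])-40
g=hsv[y0:y0+80,x0:x0+90]
for t in(90,120,140):
    for c in cv2.findContours((g>t).astype(np.uint8),cv2.RETR_CCOMP,cv2.CHAIN_APPROX_NONE)[0]:
        if len(c)>25:
            e=cv2.fitEllipse(c);u=e[0][0]+x0,e[0][1]+y0
            d=on(s,u[0]+e[1][1]/2,u[1],.026)-on(s,u[0]-e[1][1]/2,u[1],.026)
            print(t,np.round(u,1),np.round(e[1],1),on(s,*u,.026),"dia",abs(d[1]))
E
```

```text
12.2167 [ 0.4273 -0.2458  0.1498] [-3.1399e+00  1.7000e-03 -3.2000e-03] [-0.5   0.26  0.34] [ 0.011 -0.038 -0.025] 0.0853
[315.5 190.8]
90 [315.5 187.3] [40.1 43.7] [ 0.4301 -0.246   0.026 ] dia 0.03749999999999998
90 [315.8 186.1] [ 9.7 14.1] [ 0.4312 -0.2463  0.026 ] dia 0.012100000000000027
120 [315.6 188.2] [39.2 40.8] [ 0.4293 -0.2461  0.026 ] dia 0.035
120 [315.3 195.1] [ 5.  12.9] [ 0.4231 -0.2459  0.026 ] dia 0.011099999999999999
120 [315.5 186.1] [10.2 14.7] [ 0.4312 -0.2461  0.026 ] dia 0.012700000000000017
140 [315.5 189.4] [37.3 38.7] [ 0.4282 -0.246   0.026 ] dia 0.033299999999999996
140 [315.3 194.1] [ 8.1 17.3] [ 0.424  -0.2458  0.026 ] dia 0.014900000000000024
140 [315.7 186.2] [11.4 16. ] [ 0.4311 -0.2462  0.026 ] dia 0.013799999999999979
```

Request:
step_arm([
  [1,[0.003,-0.0013,0.03],0],
  [1,[0.003,-0.0013,0.06],0],
  [1,[0.003,-0.0013,0.09],0],
  [1,[0.003,-0.0013,0.115],0],
  [1,[0.003,-0.0013,0.13],0],
])

```text
clock: 12.68
tcp_pos: [0.4302, -0.2406, 0.0199]
tool_rot: [-3.14, 0.002, 0.002]
wrist_force: [0.6, 0.1, 0.5]
finger_gap: 0.0852
gripper_force: 0.0
```

Request:
step_arm([
  [1,[0,0,0.008],0],
  [1,[0,0,0.015],0],
  [0.1,[0,0,0.015],0],
  [0.1,[0,0,0.015],0],
  [0.1,[0,0,0.015],0],
])

```text
clock: 13.1
tcp_pos: [0.4312, -0.2429, 0.0074]
tool_rot: [3.14, -0.002, 0.001]
wrist_force: [0.2, -0.1, 0.3]
finger_gap: 0.0512
gripper_force: 0.0
```

Request:
step_arm([
  [-1,[0,0,0],0],
  [-1,[0,0,0],0],
  [-1,[0,0,0],0],
  [-1,[0,0,0],0],
  [-1,[0,0,0],0],
])

```text
clock: 13.52
tcp_pos: [0.4311, -0.2432, 0.0078]
tool_rot: [3.14, -0.002, -0.0]
wrist_force: [0.1, 0.2, 6.3]
finger_gap: 0.0345
gripper_force: 59.1
```

```bash
python3 st.py
```

```text
13.5167 [ 0.4311 -0.2432  0.0078] [ 3.1399e+00 -2.1000e-03 -1.0000e-04] [0.1  0.21 6.26] [ 0.192  0.014 -0.025] 0.0345
```

Request:
step_arm([
  [-1,[0,0,-0.01],0],
  [-1,[0,0,-0.035],0],
  [-1,[0,0,-0.07],0],
  [-1,[0,0,-0.105],0],
  [-1,[0,0,-0.14],0],
])

```text
clock: 13.93
tcp_pos: [0.4299, -0.2423, 0.1484]
tool_rot: [-3.141, 0.0, 0.0]
wrist_force: [0.4, -0.7, -1.3]
finger_gap: 0.035
gripper_force: 60.0
```

Request:
step_arm([
  [-1,[0.002,-0.03,-0.02],0],
  [-1,[0.005,-0.065,-0.04],0],
  [-1,[0.008,-0.1,-0.055],0],
  [-1,[0.012,-0.135,-0.055],0],
  [-1,[0.015,-0.17,-0.055],0],
])

```text
clock: 14.35
tcp_pos: [0.4458, -0.0715, 0.2035]
tool_rot: [3.14, -0.004, -0.001]
wrist_force: [0.6, -0.2, -0.7]
finger_gap: 0.0345
gripper_force: 60.1
```

Request:
step_arm([
  [-1,[0,-0.03,0],0],
  [-1,[0,-0.06,0],0],
  [-1,[0,-0.1,0],0],
  [-1,[0,-0.1,0],0],
  [-1,[0,-0.1,0],0],
])

```text
clock: 14.77
tcp_pos: [0.4445, 0.0294, 0.202]
tool_rot: [3.141, -0.0, 0.005]
wrist_force: [1.5, -0.8, -0.7]
finger_gap: 0.0345
gripper_force: 60.1
```

```bash
python3 st.py
python3 - <<'E'
from h import *
s=r.snapshot("wrist"); np.save("w9.npy",s,allow_pickle=True);save(s,"w9")
T=r.read_state()["tcp_pos"];z=T[2]-.0078+.026
p=proj(s,[T[0],T[1],z]);print(p,"tip pred",proj(s,[.5743,.0253,.157]))
G=cv2.cvtColor(s["pixels"],cv2.COLOR_RGB2GRAY)
x0,y0=int(p[0])-45,int(p[1])-45
g=G[y0:y0+90,x0:x0+90]
for t in(60,90,120,140):
    for c in cv2.findContours((g>t).astype(np.uint8),cv2.RETR_CCOMP,cv2.CHAIN_APPROX_NONE)[0]:
        if len(c)>25:
            e=cv2.fitEllipse(c);u=e[0][0]+x0,e[0][1]+y0
            print(t,np.round(u,1),np.round(e[1],1),on(s,*u,z))
print(g[::4,::4])
x0=int(proj(s,[.5743,.0253,.157])[0]);print(x0-14,"\n",G[0:24:2,x0-14:x0+15:2])
E
```

```text
14.7667 [0.4445 0.0294 0.202 ] [ 3.1414e+00 -2.0000e-04  5.2000e-03] [ 1.48 -0.84 -0.67] [-0.025  0.047 -0.017] 0.0345
[316.5 275.5] tip pred [323.   -7.8]
60 [272.2 246.8] [ 2.8 18.1] [0.4588 0.0469 0.2202]
60 [316.8 274.2] [76.5 85.8] [0.4458 0.0278 0.2202]
60 [315.9 292.3] [ 5.6 12.1] [0.4365 0.0282 0.2202]
60 [316.9 283.2] [14.8 32.2] [0.4412 0.0278 0.2202]
60 [338.8 248. ] [ 6.8 17. ] [0.4584 0.0185 0.2202]
60 [307.9 246. ] [16.2 44. ] [0.4593 0.0317 0.2202]
90 [316.9 282. ] [64.6 73.9] [0.4418 0.0278 0.2202]
90 [316.4 283.7] [35.7 39.8] [0.441  0.028  0.2202]
[[ 18  15  15  15  12  16   5  19  58  58  59  61  63  64  62  58  24  21
   20  24  20  20  20]
 [ 14  13  16  12  13  17  57  59  53  59  78  83  83  75  60  59  56  56
   18  16  14  13  12]
 [ 14  16  17  10  11  56  58  73  75  64  61  55  62  61  60  76  74  57
   59  24  30  33  40]
 [ 45  40  15  15  41  60  71  56  58  57  56  60  61  61  58  62  58  82
   60  52  50  23  58]
 [ 63  50  13  16  57  72  56  59  59  58  57  76  66  62  63  59  57  60
   78  60  54  14  60]
 [ 62  25  12  44  75  56  63  81  80  86  
[... 1766 characters left out ...]
8 239]
 [174  92  76 116 133 132 135 132 135 136 133 116 110 225 239]
 [123  90  70  75 112 130 128 131 134 133 114  80  93 188 236]
 [103 104  74  70  77  83  92 112 108  84  75  76  91 125 207]
 [112 107  73  69  71  72  75  74  76  76  73  77 133 104 181]
 [ 97  85  72  74  71  75  72  74  75  78  69  78  81  99 173]
 [ 94  76  67  70  76  73  75  73  74  74  74  79  80  98 160]
 [122  75  67  71  72  73  74  76  74  76  79  85  78 101 160]
 [ 98  68  66  76  75  72  77  77  74  78  76  73  77  97 184]
 [ 86  79  65  67  68  77  74  72  72  73  68  75 125 111 209]
 [ 97 100  86  84  74  76  77  74  75  73  95 104 128 110 222]
 [129  84  97  97 100 100  80  85 108 100  97  95  91 188 239]]
```

Request:
step_arm([
  [-1,[0.03,0,0],0],
  [-1,[0.06,0,0],0],
  [-1,[0.09,0,0],0],
  [-1,[0.12,0,0],0],
  [-1,[0.13,0,0],0],
])

```text
clock: 15.23
tcp_pos: [0.5807, 0.0244, 0.2021]
tool_rot: [3.14, -0.006, -0.003]
wrist_force: [1.7, -1.0, -0.8]
finger_gap: 0.0344
gripper_force: 60.1
```

Request:
step_arm([
  [-1,[0,0,0.005],0],
  [-1,[0,0,0.01],0],
  [-1,[0,0,0.01],0],
  [-1,[0,0,0.01],0],
  [-1,[0,0,0.01],0],
])

```text
clock: 15.65
tcp_pos: [0.5741, 0.0271, 0.1912]
tool_rot: [-3.141, 0.002, -0.0]
wrist_force: [0.4, -0.6, -1.2]
finger_gap: 0.0345
gripper_force: 60.1
```

Request:
step_arm([
  [-1,[0,0,0],0],
  [-1,[0,0,0],0],
  [-1,[0,0,0],0],
  [-1,[0,0,0],0],
  [-1,[0,0,0],0],
])

```text
clock: 16.07
tcp_pos: [0.5754, 0.0275, 0.1915]
tool_rot: [3.142, -0.0, 0.0]
wrist_force: [-0.3, 0.4, -0.9]
finger_gap: 0.0344
gripper_force: 60.1
```

```bash
python3 st.py
python3 - <<'E'
from h import *
s=r.snapshot("wrist"); np.save("w10.npy",s,allow_pickle=True);save(s,"w10")
print(np.array(s["pose"])[:3,3].round(4),"tip pred",proj(s,[.5743,.0253,.157]))
G=cv2.cvtColor(s["pixels"],cv2.COLOR_RGB2GRAY); print(G[258:306:3,290:344:3])
E
python3 st.py
```

```text
16.0667 [0.5754 0.0275 0.1915] [ 3.1416e+00 -3.0000e-04  4.0000e-04] [-0.28  0.35 -0.9 ] [ 0.023 -0.032  0.027] 0.0344
[0.6489 0.0261 0.3341] tip pred [317.8 232.4]
[[103 118 117 120 120 122 119 119 116 124 118 120 118 122 119 120 121 113]
 [121 119 120 115 114 118 118 118 119 118 122 116 120 118 120 119 119 120]
 [115 118 114 117 117 116 117 121 118 118 119 119 119 118 117 118 118 117]
 [118 119 118 114 117 117 116 110  99  99 102 115 116 119 119 119 119 121]
 [118 117 119 117 117 108 100  79  59  51  61  95 103 110 121 119 117 119]
 [116 122 122 123 106 104 106 104 111 105 108 108 109 104 106 114 117 117]
 [115 116 114 109  90  73 103 106 108 110 107 105  90  77  99 115 116 120]
 [113 111 114  98  81  72  77  76  77  77  71  78  77  71  87 109 121 120]
 [120 118 115 101  77  73  75  75  76  76  74  78  74  71  79 101 120 119]
 [116 117 118 104  79  75  74  74  74  74  76  74  74  77  93  98 115 110]
 [117 118 122 106 102  77  75  76  75  71  76  74  71  75 103 107 115 112]
 [112 117 117 117 101  91  74  74  75  74  74  74  73 105 105 117 121 115]
 [112 111 113 111 107 103 103  82  74  75  75  82 105 109 114 119 119 115]
 [112 110 112 110 110 105 100 103 105 100 102 103 100 116 119 122 120 120]
 [116 116 115 113 114 111 111 109 104 107 105 111 111 109 113 113 110 111]
 [112 114 116 114 113 116 114 111 118 114 115 114 115 111 116 113 113 112]]
16.1167 [0.5754 0.0274 0.1914] [ 3.1415e+00 -2.0000e-04  4.0000e-04] [-0.02  0.55 -0.75] [0.023 0.014 0.029] 0.0341
```

Request:
step_arm([
  [-1,[0.0018,0.0003,0.005],0],
  [-1,[0.0018,0.0003,0.01],0],
  [-1,[0.0018,0.0003,0.015],0],
  [-1,[0.0018,0.0003,0.02],0],
  [-1,[0.0018,0.0003,0.024],0],
])

```text
clock: 16.53
tcp_pos: [0.5768, 0.0271, 0.1663]
tool_rot: [-3.141, 0.001, 0.0]
wrist_force: [-0.6, -0.1, 0.2]
finger_gap: 0.0346
gripper_force: 60.1
```

```bash
python3 st.py
```

```text
16.5333 [0.5768 0.0271 0.1663] [-3.1414e+00  1.3000e-03  2.0000e-04] [-0.58 -0.1   0.2 ] [-0.058  0.007  0.028] 0.0346
```

Request:
step_arm([
  [-1,[0,0,0.001],0],
  [-1,[0,0,0.002],0],
  [-1,[0,0,0.003],0],
  [-1,[0,0,0.004],0],
  [-1,[0,0,0.004],0],
])

```text
clock: 16.95
tcp_pos: [0.5773, 0.027, 0.1633]
tool_rot: [3.142, -0.0, 0.0]
wrist_force: [-0.6, -0.5, -0.7]
finger_gap: 0.0342
gripper_force: 60.1
```

```bash
python3 st.py
```

```text
16.95 [0.5773 0.027  0.1633] [ 3.1416e+00 -2.0000e-04  2.0000e-04] [-0.64 -0.46 -0.72] [-0.031 -0.002 -0.003] 0.0342
```

Request:
step_arm([
  [-1,[0,0,0.001],0],
  [-1,[0,0,0.002],0],
  [-1,[0,0,0.003],0],
  [-1,[0,0,0.004],0],
  [-1,[0,0,0.005],0],
])

```text
clock: 17.37
tcp_pos: [0.5774, 0.027, 0.1583]
tool_rot: [3.141, -0.001, 0.0]
wrist_force: [0.2, -0.2, -0.3]
finger_gap: 0.0348
gripper_force: 60.1
```

```bash
python3 st.py
```

```text
17.3667 [0.5774 0.027  0.1583] [ 3.1415e+00 -6.0000e-04  2.0000e-04] [ 0.18 -0.22 -0.28] [-0.014 -0.128  0.02 ] 0.0348
```

Request:
step_arm([
  [-1,[0.0002,0,0.003],0],
  [-1,[0.0002,0,0.006],0],
  [-1,[0.0002,0,0.009],0],
  [-1,[0.0002,0,0.012],0],
  [-1,[0.0002,0,0.015],0],
])

```text
clock: 17.78
tcp_pos: [0.5774, 0.027, 0.1429]
tool_rot: [3.142, 0.0, 0.0]
wrist_force: [-0.0, -0.5, -0.4]
finger_gap: 0.0347
gripper_force: 60.1
```

```bash
python3 st.py
```

```text
17.7833 [0.5774 0.027  0.1429] [3.1416e+00 0.0000e+00 2.0000e-04] [-0.01 -0.53 -0.41] [-0.055 -0.058 -0.034] 0.0347
```

Request:
step_arm([
  [-1,[0,0,0.002],0],
  [-1,[0,0,0.004],0],
  [-1,[0,0,0.006],0],
  [-1,[0,0,0.008],0],
  [-1,[0,0,0.009],0],
])

```text
clock: 18.2
tcp_pos: [0.5775, 0.027, 0.1341]
tool_rot: [3.142, -0.0, 0.0]
wrist_force: [0.8, -0.1, -0.5]
finger_gap: 0.0341
gripper_force: 60.2
```

```bash
python3 st.py
```

```text
18.2 [0.5775 0.027  0.1341] [ 3.1416e+00 -1.0000e-04  2.0000e-04] [ 0.75 -0.08 -0.47] [-0.049 -0.069 -0.001] 0.0341
```

Nearly on the balls. I'll press in small steps.

Request:
step_arm([
  [-1,[0,0,0.001],0],
  [-1,[0,0,0.002],0],
  [-1,[0,0,0.003],0],
  [-1,[0,0,0.004],0],
  [-1,[0,0,0.005],0],
])

```text
clock: 18.62
tcp_pos: [0.5778, 0.0269, 0.1298]
tool_rot: [3.141, -0.001, 0.0]
wrist_force: [0.1, -0.2, 3.8]
finger_gap: 0.0345
gripper_force: 60.6
```

```bash
python3 st.py
```

```text
18.6167 [0.5778 0.0269 0.1298] [ 3.1412e+00 -1.2000e-03  3.0000e-04] [ 0.07 -0.23  3.76] [-0.083 -0.005 -0.033] 0.0345
```

Request:
step_arm([
  [-1,[0,0,0.0005],0],
  [-1,[0,0,0.001],0],
  [-1,[0,0,0.0015],0],
  [-1,[0,0,0.002],0],
  [-1,[0,0,0.002],0],
])

```text
clock: 19.03
tcp_pos: [0.5779, 0.0269, 0.1279]
tool_rot: [3.141, -0.001, 0.0]
wrist_force: [0.8, -1.6, 6.3]
finger_gap: 0.0345
gripper_force: 60.8
```

```bash
python3 st.py
```

```text
19.0333 [0.5779 0.0269 0.1279] [ 3.1412e+00 -1.3000e-03  3.0000e-04] [ 0.77 -1.56  6.3 ] [-0.044 -0.018  0.015] 0.0345
```

Request:
step_arm([
  [-1,[0,0,0.0005],0],
  [-1,[0,0,0.001],0],
  [-1,[0,0,0.0015],0],
  [-1,[0,0,0.002],0],
  [-1,[0,0,0.002],0],
])

```text
clock: 19.45
tcp_pos: [0.578, 0.0269, 0.1262]
tool_rot: [3.141, -0.002, 0.0]
wrist_force: [-0.5, 0.4, 7.6]
finger_gap: 0.0345
gripper_force: 60.9
```

Request:
step_arm([
  [-1,[0,0,0.0005],0],
  [-1,[0,0,0.001],0],
  [-1,[0,0,0.0015],0],
  [-1,[0,0,0.0015],0],
  [-1,[0,0,0.0015],0],
])

```text
clock: 19.87
tcp_pos: [0.578, 0.0269, 0.125]
tool_rot: [3.141, -0.002, 0.0]
wrist_force: [-0.8, 0.1, 10.2]
finger_gap: 0.0345
gripper_force: 61.1
```

```bash
python3 st.py
```

```text
19.8667 [0.578  0.0269 0.125 ] [ 3.1411e+00 -1.7000e-03  3.0000e-04] [-0.77  0.07 10.21] [-0.172  0.163  0.029] 0.0345
```

Request:
step_arm([
  [-1,[0,0,0.0005],0],
  [-1,[0,0,0.001],0],
  [-1,[0,0,0.001],0],
  [-1,[0,0,0.001],0],
  [-1,[0,0,0.001],0],
])

```text
clock: 20.28
tcp_pos: [0.5781, 0.0269, 0.1242]
tool_rot: [3.141, -0.002, 0.0]
wrist_force: [-0.6, -0.2, 10.2]
finger_gap: 0.0342
gripper_force: 61.2
```

```bash
python3 st.py
```

```text
20.2833 [0.5781 0.0269 0.1242] [ 3.141e+00 -2.000e-03  4.000e-04] [-0.6  -0.21 10.24] [-0.113  0.189 -0.023] 0.0342
```

Request:
step_arm([
  [-1,[0,0,0.0005],0],
  [-1,[0,0,0.001],0],
  [-1,[0,0,0.001],0],
  [-1,[0,0,0.001],0],
  [-1,[0,0,0.001],0],
])

```text
clock: 20.7
tcp_pos: [0.5781, 0.0269, 0.1234]
tool_rot: [3.141, -0.002, 0.0]
wrist_force: [-2.1, -1.1, 10.5]
finger_gap: 0.0341
gripper_force: 61.3
```

```bash
python3 st.py
```

```text
20.7 [0.5781 0.0269 0.1234] [ 3.141e+00 -2.100e-03  4.000e-04] [-2.06 -1.12 10.52] [-0.112  0.22  -0.014] 0.0341
```

Request:
step_arm([
  [-1,[-0.0003,0,0.0005],0],
  [-1,[-0.0003,0,0.001],0],
  [-1,[-0.0003,0,0.001],0],
  [-1,[-0.0003,0,0.001],0],
  [-1,[-0.0003,0,0.001],0],
])

```text
clock: 21.12
tcp_pos: [0.5781, 0.0269, 0.1226]
tool_rot: [3.141, -0.003, 0.0]
wrist_force: [-0.2, 0.3, 11.8]
finger_gap: 0.0346
gripper_force: 61.4
```

```bash
python3 st.py
```

```text
21.1167 [0.5781 0.0269 0.1226] [ 3.141e+00 -2.800e-03  4.000e-04] [-0.18  0.26 11.82] [-0.089  0.19  -0.011] 0.0346
```

Request:
step_arm([
  [-1,[0,0,0.0005],0],
  [-1,[0,0,0.001],0],
  [-1,[0,0,0.001],0],
  [-1,[0,0,0.001],0],
  [-1,[0,0,0.001],0],
])

```text
clock: 21.53
tcp_pos: [0.5782, 0.0269, 0.1209]
tool_rot: [3.141, -0.003, -0.0]
wrist_force: [0.8, -1.4, 5.6]
finger_gap: 0.0345
gripper_force: 63.3
```

```bash
python3 st.py
```

```text
21.5333 [0.5782 0.0269 0.1209] [ 3.1413e+00 -2.8000e-03 -2.0000e-04] [ 0.8  -1.39  5.65] [-0.145 -0.022 -0.014] 0.0345
```

The force fell from 11.8 to 5.6 N, so it clicked, and the heights put the collar at home. I'll give a short gentle press to confirm, then ease off.

Request:
step_arm([
  [-1,[0,0,0.001],0],
  [-1,[0,0,0.002],0],
  [-1,[0,0,0.002],0],
  [-1,[0,0,0.002],0],
  [-1,[0,0,0.002],0],
])

```text
clock: 21.95
tcp_pos: [0.5781, 0.0269, 0.119]
tool_rot: [3.141, -0.003, -0.0]
wrist_force: [0.4, -0.9, 7.9]
finger_gap: 0.0346
gripper_force: 63.6
```

```bash
python3 st.py
```

```text
21.95 [0.5781 0.0269 0.119 ] [ 3.1413e+00 -2.7000e-03 -2.0000e-04] [ 0.42 -0.87  7.92] [-0.087  0.025 -0.071] 0.0346
```

Request:
step_arm([
  [-1,[0,0,-0.001],0],
  [-1,[0,0,-0.002],0],
  [-1,[0,0,-0.003],0],
  [-1,[0,0,-0.005],0],
  [-1,[0,0,-0.006],0],
])

```text
clock: 22.37
tcp_pos: [0.5781, 0.0269, 0.1242]
tool_rot: [3.141, -0.002, 0.0]
wrist_force: [2.9, -1.1, 1.1]
finger_gap: 0.0343
gripper_force: 62.9
```

```bash
python3 st.py
```

```text
22.3667 [0.5781 0.0269 0.1242] [ 3.1413e+00 -2.3000e-03  0.0000e+00] [ 2.94 -1.09  1.06] [-0.075 -0.386 -0.007] 0.0343
```

Request:
step_arm([
  [0.6,[0,0,0],0],
  [0.6,[0,0,0],0],
  [0.6,[0,0,0],0],
  [0.6,[0,0,0],0],
  [0.6,[0,0,0],0],
])

```text
clock: 22.78
tcp_pos: [0.5764, 0.0273, 0.1233]
tool_rot: [-3.141, 0.002, 0.0]
wrist_force: [-0.2, 0.0, 0.0]
finger_gap: 0.0688
gripper_force: 0.0
```

Request:
step_arm([
  [0.6,[0,0,-0.01],0],
  [0.6,[0,0,-0.02],0],
  [0.6,[0,0,-0.04],0],
  [0.6,[0,0,-0.06],0],
  [0.6,[0,0,-0.085],0],
])

```text
clock: 23.2
tcp_pos: [0.5765, 0.0271, 0.2099]
tool_rot: [-3.141, 0.001, 0.0]
wrist_force: [-0.5, -0.3, -0.4]
finger_gap: 0.0685
gripper_force: 0.0
```

Request:
step_arm([
  [1,[-0.025,0,0],0],
  [1,[-0.05,0,0],0],
  [1,[-0.075,0,0],0],
  [1,[-0.1,0,0],0],
  [1,[-0.11,0,0],0],
])

```text
clock: 23.62
tcp_pos: [0.4634, 0.0276, 0.2096]
tool_rot: [-3.141, 0.003, 0.0]
wrist_force: [-0.6, -0.5, -0.7]
finger_gap: 0.0854
gripper_force: 0.0
```

Request:
step_arm([
  [1,[0,0,0],0],
  [1,[0,0,0],0],
  [1,[0,0,0],0],
  [1,[0,0,0],0],
  [1,[0,0,0],0],
])

```text
clock: 24.03
tcp_pos: [0.4685, 0.0268, 0.2088]
tool_rot: [3.141, -0.001, 0.0]
wrist_force: [0.3, -0.3, 0.1]
finger_gap: 0.0852
gripper_force: 0.0
```

```bash
python3 st.py
python3 - <<'E'
from h import *
s=r.snapshot("wrist"); np.save("w11.npy",s,allow_pickle=True);save(s,"w11")
for h in(35,61,67.5): print(h,proj(s,[.5743,.0253,.0835+h/1000]),"near edge r18",proj(s,[.5563,.0253,.0835+h/1000]))
print("L/R at 61",proj(s,[.5743,.0433,.1445]),proj(s,[.5743,.0073,.1445]),"tip",proj(s,[.5743,.0253,.1565]))
G=cv2.cvtColor(s["pixels"],cv2.COLOR_RGB2GRAY);print("col, rows 0..80");print(G[0:84:2,317-30:317+33:5])
E
```

```text
24.0333 [0.4685 0.0268 0.2088] [ 3.1414e+00 -1.1000e-03  2.0000e-04] [ 0.32 -0.34  0.09] [0.036 0.023 0.021] 0.0852
35 [316.8  53.1] near edge r18 [316.8  80.9]
61 [316.9  46.7] near edge r18 [316.8  78.2]
67.5 [316.9  44.9] near edge r18 [316.9  77.4]
L/R at 61 [286.8  46.8] [347.   46.9] tip [316.9  43.2]
col, rows 0..80
[[240 239  99 237 239 174 200 240 241 240 240 221 217]
 [241 238 116 239 239 238 172 240 240 239 231 145 144]
 [241 238 208 239 238 236 178 240 240 240 190 101  98]
 [240 238 235 239 238 238 178 239 241 241 114 209 156]
 [241 240 238 238 239 239 162 241 240 238 188 240 238]
 [239 239 239 238 241 240 181 242 240 230 239 240 241]
 [240 242 236 240 240 240 233 240 240 226 240 241 239]
 [241 241 229 240 240 238 238 240 241 226 240 240 239]
 [240 240 238 238 227 187 197 186 232 230 240 240 240]
 [241 241 241 228 192 212 213 216 186 235 239 239 237]
 [241 241 242 191 214 216 212 216 218 194 239 239 239]
 [241 240 234 213 218 219 218 216 212 208 233 240 240]
 [241 241 186 215 215 217 216 219 219 218 175 240 240]
 [241 240 208 215 216 217 217 218 216 217 203 225 199]
 [240
[... 835 characters left out ...]
16 204 108  77 111 228 228 229 208 242]
 [242 179 220 220 220 160 142 138 220 229 231 165 243]
 [242 121 224 225 225 222 215 221 220 222 225 155 243]
 [242 176 223 227 226 226 225 226 221 224 223 237 241]
 [243 239 219 226 225 228 227 228 226 226 205 241 242]
 [242 241 151 228 227 226 226 228 229 228 128 242 241]
 [242 241 120 220 228 228 228 229 228 223 170 242 241]
 [242 242 171 142 225 228 228 229 230 111 238 242 242]
 [241 242 241 109 191 226 229 227 164 118 242 242 242]
 [243 242 243 150  98 159 182 153  87 226 243 242 242]
 [242 242 242 229 162  89  90  95 218 242 242 242 243]
 [242 243 242 243 213 154 144 222 242 242 243 242 242]
 [242 242 242 242 243 243 242 243 242 242 243 242 233]]
```

```bash
python3 -c "
from bench import r
print(r.job_done())"
```

```text
the job is handed in; nothing more can be done
None
```

The carrier lies flat on the table, the collar clicked past the ball catch at about 12 N without the table nearing its stop and sits down on the hub, both are released, and the job was handed in at about 24 s.

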